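# Clear the lane, load the tip rack and start the station

## Robot

A 7-joint arm with a two-finger parallel gripper is mounted at the origin on the work surface. World frame = base frame: x ahead of the robot, y to its left, z up, the work surface at z = 0. Lengths are in mm, angles in rad, forces in N, time in s.
With the tool pointing down it reaches from about 400 to 900 mm from the base axis. Payload 5.6 kg.
Tool frame: the origin (TCP) lies at the very end of the fingers, on their centre line; the grasp point (between the pads) lies ctrl.grip_depth behind it (ctrl.grip_depth is the distance from the TCP to the grasp point, in mm); z points along the fingers, y is the line along which they close (so a half turn about z gives the same grasp; the last joint's range is limited). The gripper opens to 92 mm and grips with 3 to 60 N. Pads are 20 mm wide; open, the fingers measure 128 mm over their backs; the gripper's body (75 mm by 189 mm) begins 69 mm behind the grasp point.
Start: joints at [-1.363, 0.468, -0.012, 1.603, 0.006, 1.071, -0.056], TCP at [161.36, 629.661, 174.792] pointing down, gripper open.
Joint ranges: [-2.53, 2.53], [-0.31, 2.02], [-1.57, 1.55], [0.28, 2.44], [-1.29, 4.43], [0.15, 1.84], [-2.92, 2.92]. Speed limits (rad/s): [2.57, 2.57, 3.14, 3.14, 3.14, 3.14, 3.14].

## Interface

Orientations are given as a unit quaternion [x, y, z, w].
In Python, from station import ctrl gives the robot as it stands.
- The arm moves only by the tool move_arm, never from a script. Its argument "plan" is text: rows parted by semicolons, each of 7 numbers parted by spaces: the opening, from 0 (shut) to 1 (fully open), then the shift along the world's x, y, z in units of 0.05 m (1.0 is 0.05 m), then the turn, a rotation vector about the world's x, y, z in units of 0.08 rad (1.0 is 0.08 rad). In form: hand x y z rx ry rz; .... A call has exactly 8 rows; each row shifts and turns the commanded pose from where the row before left it; what a row does not reach is not made up. A row lasts 1/10 s, in which the tool goes at most 50 mm and 8.59 degrees, less where a joint would pass 70% of its speed; a pose out of reach is approached as far as the arm can. A call with a number of a shift or a turn outside -1 to 1 is refused whole. A call with a gripper value outside its range is refused whole. The fingers move at their own pace and stop on an object; the grip force is fixed at half the most. Time passes only in rows, so rows that do not move let the fingers close, or fill a call up. It gives the time, the measured TCP pose, the force, the opening and the grip force at its end, in the units of the state.
- ctrl.read_state(): the state, without advancing time (a new reading comes with each control period).
- ctrl.read_camera(name): name is "side" or "top"; returns a dict with "frame" (384x512x3 uint8, blue, green, red), "K" (3x3 intrinsics, pixels), "dist" ([k1, k2, p1, p2, k3] as OpenCV has them; the pictures are not rectified), "extrinsics" (4x4, takes a point from world to camera coordinates). Camera axes: x right, y down, z forward; pixel columns grow to the right and rows downward; lengths in mm; the calibration is good to about 2 mm. A picture is of the moment at which its call begins. There is no depth.
- ctrl.job_done(): hands the job in; it is judged then, once.
Trained networks look in a picture, given as the dict that the camera call returned (one of the last four; its "shot" number tells which), for a name from the list of things; names that differ only in an ending like _2 or _b are one class to them, and where a whole thing is asked for, a point or a joint stands for the part that bears it (a point fixed in the world has none). Each returns a list of dicts, best first, with "p" (0 to 1); they miss things now and then, are a little off and sometimes report something else, mostly with a low value. They report only what shows in the picture. A call takes as long as a camera call. They do not tell look-alikes from the thing itself.
- ctrl.cut_out(picture, target): "region" (384x512 bool, what is visible of it) and "extent" ([centre column, centre row, width, height] in pixels, round what is visible of it).
The state is a dict: "time": time; "qpos": joint angles; "dq": joint speeds; "joint_torque": joint torques, N m; "tcp_pos": TCP position; "ee_rot": TCP orientation; "ft_force": force on the tool from outside, world axes, zero at the start; "ft_torque": the same for the moment, N m; "gripper_width": finger opening in mm; "grip_force": force on a finger pad.
Only numpy, scipy, OpenCV 4.12 (cv2) and the standard library are available. Lean on these libraries where they do the work, as an engineer would, in place of code of your own. Each camera call takes 0.05 s, during which the arm holds its last target. There are 200 camera calls.

## Task

A glass jar with a red lid has been left standing in the loading lane of the bench station: take it out and set it down gently, upright and wholly on the round blue mat. Then slide the blue tip rack along the lane until it is fully home against the control box, swing the yellow gate arm fully shut behind it, and last of all press the green start button all the way down and let it go. Do not knock the jar over, keep the rack flat in its lane, and leave the yellow tube rack, the amber bottle and the timer where they are.

Things in the scene. Friction and masses are not known exactly. Their poses are not given: they have to be found in the camera images.
- station: Fixed rack loading station, its lane along its y. Origin on the bench under the lane's middle line. Lane floor: top z=12 mm, y=-170 to +190 mm, open at the +y end. Two aluminium rails along y, 87 mm apart inside, 8 mm thick, tops z=32 mm. White control box at the -y end (y=-255 to -170 mm, x=+-60 mm, top z=70 mm): its face at y=-170 mm is the lane's end stop
- rack_home (a point): Point on the lane floor (station frame x=0, y=-115, z=12 mm) where the tip rack's origin lies when it is home; axes parallel to the station's; the rack slides home towards -y
- tip_rack: Loose blue pipette tip rack full of clear tips, about 0.25 kg, 82 mm across the lane (x), 110 mm along it (y), 50 mm high plus 5 mm of tip ends; too wide to grasp. Origin at the centre of its underside, axes near parallel to the station's at the start. It starts in the lane near the open end, 2.5 mm play to each rail
- jar: Loose upright glass jar with red lid, about 0.2 kg, 52 mm diameter, 85 mm high, origin at the centre of its underside. It starts in the lane between the tip rack and the control box
- mat: Fixed round blue mat with black rim, 120 mm diameter, 4 mm thick, on the bench to the left or the right of the station; origin at the centre of its underside
- gate (a joint): Angle (rad) of the yellow gate arm about a vertical pivot, growing counter-clockwise from above: 0 = wide open (arm points to the station's +y, turned 0.45 rad outward to +x), 2.02 = fully shut (points to the station's -x, across the lane, 4 mm behind a rack that is home). Stiff: stays where left. It cannot shut while the rack is not home
- gate_pivot (a point): Point on the gate's pivot axis, at mid height of the arm (station frame x=67, y=-50, z=48 mm), beside the lane
- gate_post (a point): Upright yellow post on the gate arm, 12 mm in diameter, top at z=96 mm; this point lies on its axis at z=90 mm, 102 mm from the pivot axis. The arm is a bar 12 mm thick, 16 mm high (z=40 to 56 mm), reaching 118 mm from the pivot axis. The point's y axis points along the arm away from the pivot
- start (a joint): Travel of the green start button (m): 0 = up, 0.006 = fully pressed; springs back; 5 N presses it fully
- start_top (a point): Centre of the top of the green button, 28 mm in diameter, on top of the control box; pressed straight down
- tube_rack: Bystander: loose yellow tube rack, 70 x 105 x 55 mm, origin at the centre of its underside. On the side of the station where the mat is not
- amber_bottle: Bystander: loose amber bottle, 60 mm diameter, 120 mm high, origin at the centre of its underside, beyond the station
- timer: Bystander: loose white bench timer, 35 x 70 x 60 mm, origin at the centre of its underside, beyond the station
Mind the look-alikes: they are no part of the job. Of the things like the mat, leave any that is turquoise; of the rest the larger one is meant.

How it is judged:
By the outcome, as a careful person would: the job done as asked, in the order asked, and still so for the second after the job is handed in, with the robot touching nothing.
It also fails if it takes over 72 s, if anything falls off the work surface, if the arm or the gripper's body presses on something with over 40 N, if the wrist force passes 120 N, or if a joint passes its speed limit or range.

## Working session

There is one attempt and no reset: what is moved stays moved. The work goes in short steps, Python scripts to look and compute and a tool call to move; the robot and the scene stay as the last step left them, time stands still between calls to the robot, and variables do not carry over. Pictures are saved under pics/ and viewed, at most 10 in all, crops included, and the job is handed in when it is done.

Besides the shell and the picture viewer there is one more tool, called in YAML: its name, and indented under it one key for each argument. move_arm: Moves the arm, as the interface text tells. Shifts and turns lie within -1 to 1; 1 stands for 0.05 m of shift or 0.08 rad of turn. Its arguments: {"type":"object","properties":{"plan":{"type":"string"}},"required":["plan"]}

```bash
mkdir -p pics; cat > h.py <<'E'
import numpy as np, cv2
from station import ctrl
def ray(c,uv):
    p=cv2.undistortPoints(np.array(uv,float).reshape(-1,1,2),np.array(c["K"]),np.array(c["dist"])).reshape(-1,2)
    E=np.array(c["extrinsics"]);R,t=E[:3,:3],E[:3,3]
    return -R.T@t, np.c_[p,np.ones(len(p))]@R
def onz(c,uv,z):
    o,d=ray(c,uv); return o+d*((z-o[2])/d[:,2])[:,None]
def proj(c,P):
    E=np.array(c["extrinsics"])
    return cv2.projectPoints(np.array(P,float).reshape(-1,1,3),cv2.Rodrigues(E[:3,:3])[0],E[:3,3],np.array(c["K"]),np.array(c["dist"]))[0].reshape(-1,2)
E
python3 - <<'E'
from h import *
s=ctrl.read_state(); print(s["time"],s["tcp_pos"],s["ee_rot"],ctrl.grip_depth)
for n in("top","side"):
    c=ctrl.read_camera(n); cv2.imwrite(f"pics/{n}0.png",c["frame"])
    o,_=ray(c,[[256,192]]); print(n,o)
    for t in("station","tip_rack","jar","mat","gate","gate_post","start","tube_rack","amber_bottle","timer"):
        print(t,[(round(r["p"],2),np.round(r["extent"]).tolist(),np.round(onz(c,[r["extent"][:2]],0)[0]).tolist()) for r in ctrl.cut_out(c,t)[:3]])
E
```

```text
0.0 [161.23739201 629.01416623 173.87624066] [ 1.25105126e-01  9.92143113e-01 -8.65409243e-04 -4.37016445e-05] 18.700000000000003
top [ 457.43216632  -50.19642868 1610.35317483]
station [(0.84, [247.0, 194.0, 141.0, 62.0], [570.0, -49.0, 0.0]), (0.24, [117.0, 215.0, 35.0, 26.0], [504.0, 386.0, 0.0])]
tip_rack [(0.82, [212.0, 204.0, 36.0, 28.0], [539.0, 67.0, 0.0])]
jar [(0.72, [256.0, 196.0, 17.0, 16.0], [565.0, -80.0, 0.0])]
mat [(0.85, [375.0, 258.0, 27.0, 28.0], [351.0, -473.0, 0.0]), (0.72, [367.0, 169.0, 40.0, 37.0], [650.0, -457.0, 0.0]), (0.56, [361.0, 214.0, 37.0, 30.0], [498.0, -431.0, 0.0])]
gate [(0.56, [230.0, 174.0, 43.0, 6.0], [638.0, 8.0, 0.0])]
gate_post [(0.44, [231.0, 173.0, 38.0, 9.0], [642.0, 2.0, 0.0])]
start [(0.39, [299.0, 178.0, 8.0, 13.0], [622.0, -228.0, 0.0])]
tube_rack [(0.81, [120.0, 216.0, 35.0, 23.0], [501.0, 376.0, 0.0])]
amber_bottle [(0.66, [166.0, 139.0, 22.0, 21.0], [762.0, 220.0, 0.0])]
timer [(0.53, [299.0, 136.0, 28.0, 18.0], [767.0, -230.0, 0.0])]
side [  30.02791527 -719.30477911  991.7728457 ]
station [(0.91, [261.0, 211.0, 135.0, 98.0], [583.0, -45.0, 0.0])]
tip_rack [(0.45, [264.0, 211.0, 16.0, 30.0], [590.0, -51.0, 0.0])]
jar [(0.71, [264.0, 210.0, 16.0, 31.0], [592.0, -49.0, 0.0])]
mat [(0.97, [300.0, 362.0, 37.0, 41.0], [347.0, -468.0, 0.0]), (0.72, [330.0, 315.0, 47.0, 45.0], [489.0, -432.0, 0.0]), (0.68, [378.0, 287.0, 51.0, 40.0], [647.0, -458.0, 0.0])]
gate []
gate_post [(0.74, [263.0, 181.0, 21.0, 32.0], [675.0, 54.0, -0.0])]
start [(0.53, [307.0, 221.0, 14.0, 11.0], [665.0, -168.0, 0.0])]
tube_rack [(0.95, [167.0, 150.0, 30.0, 32.0], [513.0, 407.0, 0.0])]
amber_bottle [(0.97, [252.0, 136.0, 15.0, 35.0], [799.0, 261.0, 0.0])]
timer [(0.82, [344.0, 208.0, 19.0, 26.0], [788.0, -208.0, 0.0]), (0.16, [328.0, 313.0, 51.0, 50.0], [491.0, -424.0, 0.0])]
```

View pics/top0.png

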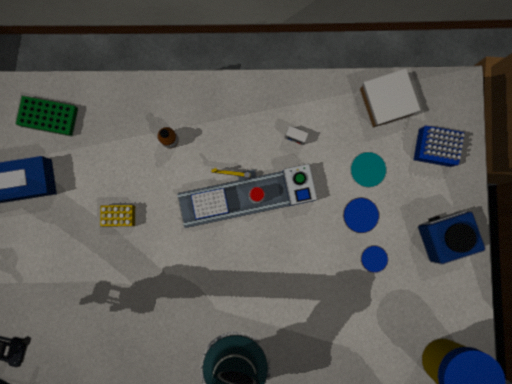

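View pics/side0.png

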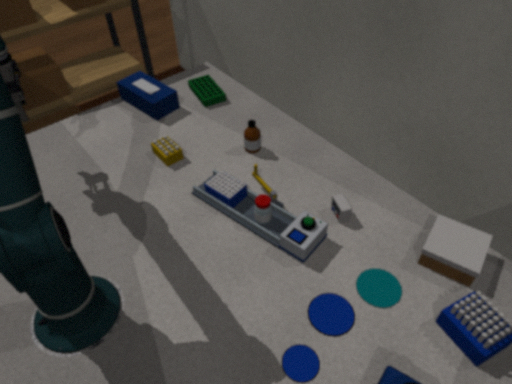

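The top view shows the station from (180,208) to (315,183), with the box at the right end. The jar lid is at (256,194), the tip rack at (210,204) and the yellow gate at (230,172). Three discs are visible: turquoise at (368,169), the larger blue one at (361,215), which is the target, and a smaller blue one at (374,259).

```bash
cat > m.py <<'E'
from h import *
from scipy.optimize import minimize, least_squares
cs={n:ctrl.read_camera(n) for n in("top","side")}
def box(x0,x1,y0,y1,z0,z1): return np.array([[x,y,z] for x in(x0,x1) for y in(y0,y1) for z in(z0,z1)],float)
def tf(p,P):
    c,s=np.cos(p[2]),np.sin(p[2]); return np.c_[p[0]+c*P[:,0]-s*P[:,1],p[1]+s*P[:,0]+c*P[:,1],P[:,2]]
def sil(c,parts,k=4):
    m=np.zeros((384*k,512*k),np.uint8)
    for P in parts: cv2.fillConvexPoly(m,cv2.convexHull(np.round((proj(c,P)+.5)*k*16).astype(np.int32)),1,shift=4)
    return cv2.resize(m.astype(np.float32),(512,384),interpolation=cv2.INTER_AREA)
def mask(c,t):
    r=ctrl.cut_out(c,t); return r[0]["region"].astype(np.uint8) if r else np.zeros((384,512),np.uint8)
def tri(uv):
    A=np.zeros((3,3));b=np.zeros(3)
    for n,p in uv.items():
        o,d=ray(cs[n],[p]);d=d[0]/np.linalg.norm(d[0]);M=np.eye(3)-np.outer(d,d);A+=M;b+=M@o
    return np.linalg.solve(A,b)
def S2W(p,P): return tf(p,np.array(P,float).reshape(-1,3))
def W2S(p,P):
    c,s=np.cos(p[2]),np.sin(p[2]);d=np.array(P)[:2]-p[:2]; return np.array([c*d[0]+s*d[1],-s*d[0]+c*d[1]])
E
cat > a.py <<'E'
from m import *
base=[box(-51.5,51.5,-170,190,0,32),box(-60,60,-255,-170,0,70)]
ms={}
for n,c in cs.items():
    u=mask(c,"station")
    for t in("tip_rack","jar","start"): u|=mask(c,t)
    ms[n]=cv2.morphologyEx(u,cv2.MORPH_CLOSE,np.ones((3,3),np.uint8))
rk=0
def cost(p,names=("top","side")):
    e=0
    for n in names:
        c=cs[n];parts=[tf(p,b) for b in base]
        parts+=[tf(p,box(-41,41,p[3]-55,p[3]+55,12,60)),tf(p,box(-18,18,p[4]-18,p[4]+18,12,85))]
        e+=np.abs(sil(c,parts)-ms[n]).sum()
    return e
p0=[575,-25,0.2,125,-30]
for nm in(("top",),("side",),("top","side")):
    r=minimize(cost,p0,(nm,),method="Nelder-Mead",options=dict(initial_simplex=np.array(p0)+np.vstack([np.zeros(5),np.diag([15,15,.1,15,15])]),maxiter=400))
    print(nm,np.round(r.x,3),r.fun); 
p=r.x
def col(n,f):
    c=cs[n];h=cv2.cvtColor(c["frame"],cv2.COLOR_BGR2HSV);m=f(h[...,0].astype(int),h[...,1],h[...,2]).astype(np.uint8)
    m*=(cv2.dilate(ms[n],np.ones((15,15),np.uint8)));k,l,st,ce=cv2.connectedComponentsWithStats(m);i=1+st[1:,4].argmax();return ce[i],st[i,4]
red=lambda h,s,v:((h<8)|(h>172))&(s>130)&(v>60)
grn=lambda h,s,v:(abs(h-62)<18)&(s>90)&(v>30)
yel=lambda h,s,v:(abs(h-25)<7)&(s>120)&(v>70)
for nm,f in(("red",red),("green",grn),("yel",yel)):
    u={n:col(n,f) for n in cs};print(nm,u); q=tri({n:u[n][0] for n in u});print("  tri",q,"station",W2S(p,q))
    if nm=="red":
        q=onz(cs["top"],[u["top"][0]],84)[0];print(" jar top",q,W2S(p,q))
for n in cs:
    for r in ctrl.cut_out(cs[n],"mat"):
        k=cv2.moments(r["region"].astype(np.uint8),True);print(n,"mat",onz(cs[n],[[k["m10"]/k["m00"],k["m01"]/k["m00"]]],4)[0].round(1),k["m00"])
out=[]
for n,c in cs.items():
    im=c["frame"].copy()
    im=cv2.resize(im,None,fx=4,fy=4,interpolation=cv2.INTER_CUBIC)
    L=[]
    for b in base:
        q=(proj(c,tf(p,b))+.5)*4
        for i in range(8):
            for j in(1,2,4):
                if not i&j: cv2.line(im,*[tuple(int(v) for v in q[k]) for k in(i,i|j)],(0,255,255),1)
    for P,cl in(((67,-50,48),(255,0,255)),((67+102*np.sin(.45),-50+102*np.cos(.45),90),(255,255,0))):
        q=(proj(c,S2W(p,P))[0]+.5)*4;cv2.circle(im,tuple(int(v) for v in q),5,cl,1)
    m=(proj(c,[[p[0],p[1],0]])[0]*4).astype(int);out.append(im[m[1]-190:m[1]+190,m[0]-300:m[0]+300])
cv2.imwrite("pics/ov.png",cv2.resize(np.vstack(out),(474,600)) if 0 else np.vstack(out)[:,:]) 
cv2.imwrite("pics/ov1.png",out[0]);cv2.imwrite("pics/ov2.png",out[1])
E
python3 a.py
```

```text
('top',) [ 5.55803e+02 -1.34460e+01  1.94000e-01  1.30669e+02 -2.47630e+01] 878.6875
('side',) [ 5.49656e+02 -1.49600e+01  2.14000e-01  1.04166e+02 -6.40800e+00] 761.3125
('top', 'side') [ 5.50771e+02 -1.44170e+01  2.16000e-01  1.09917e+02 -1.49630e+01] 1673.375
red {'top': (array([256.5988024 , 193.74850299]), np.int32(167)), 'side': (array([262.41212121, 200.61212121]), np.int32(165))}
  tri [563.24182516 -79.94178402  90.32416323] station [ -1.83890487 -66.67525817]
 jar top [565.13069636 -81.09160167  84.        ] [ -0.23981985 -68.20262261]
green {'top': (array([299.5, 177.8]), np.int32(70)), 'side': (array([307.88235294, 220.61764706]), np.int32(68))}
  tri [ 613.24817779 -218.13776305   85.92506864] station [  17.43819451 -212.37068487]
yel {'top': (array([227.35877863, 172.03816794]), np.int32(131)), 'side': (array([261.68807339, 182.08256881]), np.int32(109))}
  tri [639.0756784   14.10583789  47.07375026] station [92.36271105  8.96721696]
top mat [ 349.1 -472.6    4. ] 544.0
top mat [ 648.3 -459.6    4. ] 999.0
top mat [ 496. -430.    4.] 1053.0
side mat [ 345.7 -472.8    4. ] 1171.0
side mat [ 644.9 -458.6    4. ] 1363.0
side mat [ 492.7 -432.2    4. ] 1606.0
```

View pics/ov1.png

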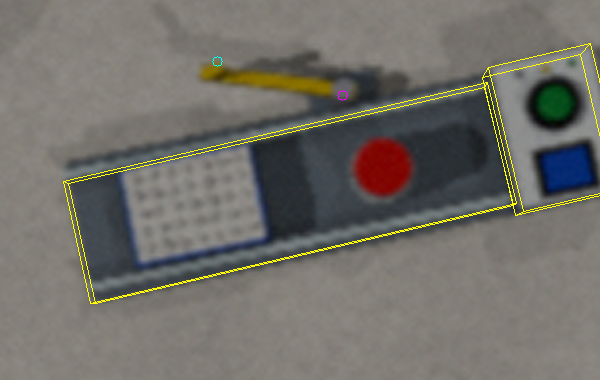

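View pics/ov2.png

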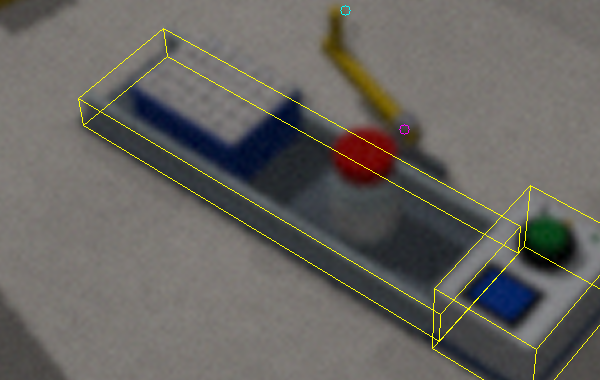

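The overlay is roughly right but off by a few mm, and the yaw is a little too large. I'll refine it by aligning the model edges to image gradients.

```bash
cat > b.py <<'E'
from m import *
def seg(a,b): return np.linspace(a,b,120)
def rect(x0,x1,y0,y1,z): return [seg((x0,y0,z),(x1,y0,z)),seg((x1,y0,z),(x1,y1,z)),seg((x1,y1,z),(x0,y1,z)),seg((x0,y1,z),(x0,y0,z))]
R=[seg((x,-165,32),(x,190,32)) for x in(-51.5,-43.5,43.5,51.5)]
ed={"top":rect(-60,60,-255,-170,70)+R,"side":rect(-60,60,-255,-170,70)+R[:2]+[seg((-51.5,-170,0),(-51.5,190,0)),seg((-60,-255,0),(-60,-170,0))]}
G={}
for n,c in cs.items():
    g=np.zeros((384,512,2),np.float32)
    f=cv2.GaussianBlur(c["frame"].astype(np.float32),(0,0),.8).mean(2)
    G[n]=(cv2.Sobel(f,cv2.CV_32F,1,0)/8,cv2.Sobel(f,cv2.CV_32F,0,1)/8)
def score(p,names=("top","side")):
    s=0
    for n in names:
        for P in ed[n]:
            q=proj(cs[n],tf(p,P)).astype(np.float32);d=q[-1]-q[0];d/=np.linalg.norm(d)
            gx,gy=[cv2.remap(g,q[:,:1],q[:,1:],cv2.INTER_CUBIC).ravel() for g in G[n]]
            s-=np.minimum(np.abs(-gx*d[1]+gy*d[0]),12).mean()
    return s
for nm in(("top",),("side",),("top","side")):
    best=min((minimize(score,[x,y,t],(nm,),method="Nelder-Mead",options=dict(initial_simplex=np.array([x,y,t])+np.array([[0,0,0],[4,0,0],[0,4,0],[0,0,.02]]))) for x in(546,551,556,561) for y in(-20,-14,-8) for t in(.17,.19,.21)),key=lambda r:r.fun)
    print(nm,best.x,best.fun)
    p=best.x
np.save("p.npy",p)
out=[]
for n,c in cs.items():
    im=cv2.resize(c["frame"],None,fx=4,fy=4,interpolation=cv2.INTER_CUBIC)
    for P in ed[n]:
        q=((proj(c,tf(p,P))+.5)*4).astype(int);cv2.line(im,tuple(map(int,q[0])),tuple(map(int,q[-1])),(0,255,255),1)
    for P in((67,-50,56),(67+102*np.sin(.45),-50+102*np.cos(.45),96)):
        q=(proj(c,S2W(p,P))[0]+.5)*4;cv2.circle(im,tuple(int(v) for v in q),5,(255,0,255),1)
    m=(proj(c,[[p[0],p[1],0]])[0]*4).astype(int);out.append(im[m[1]-150:m[1]+150,m[0]-310:m[0]+310])
cv2.imwrite("pics/ov3.png",np.vstack(out))
E
python3 b.py
```

```text
('top',) [ 5.54354685e+02 -1.42847875e+01  1.87751807e-01] -83.24002838134766
('side',) [ 5.49684480e+02 -1.40139882e+01  1.98447225e-01] -70.00889587402344
('top', 'side') [ 5.48418030e+02 -1.42180140e+01  2.04845785e-01] -141.55113220214844
```

View pics/ov3.png

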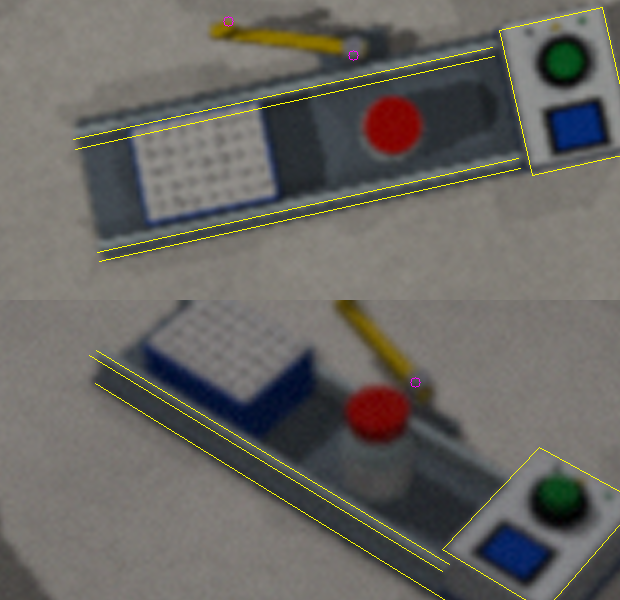

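```bash
sed -i '/^for nm in/,/^np.save/d' b.py; sed -i 's/^out=\[\]/p=np.array([554.35,-14.28,.1878])\nr=minimize(lambda v:score(v[:3],("top",))+score([v[0]+v[3],v[1]+v[4],v[2]],("side",))+.02*(v[3]**2+v[4]**2),[*p,0,0],method="Nelder-Mead",options=dict(initial_simplex=np.array([*p,0,0])+np.vstack([np.zeros(5),np.diag([2,2,.008,2,2])])));print(r.x,r.fun,score(p,("side",)),score(p,("top",)));p=r.x[:3];np.save("p.npy",p)\nout=[]/;s/ov3/ov4/' b.py; python3 b.py
```

```text
[ 5.54089509e+02 -1.47844431e+01  1.93576376e-01 -3.73834679e+00
  8.32218827e-01] -150.7405332723621 -56.468792 -83.37902
```

View pics/ov4.png

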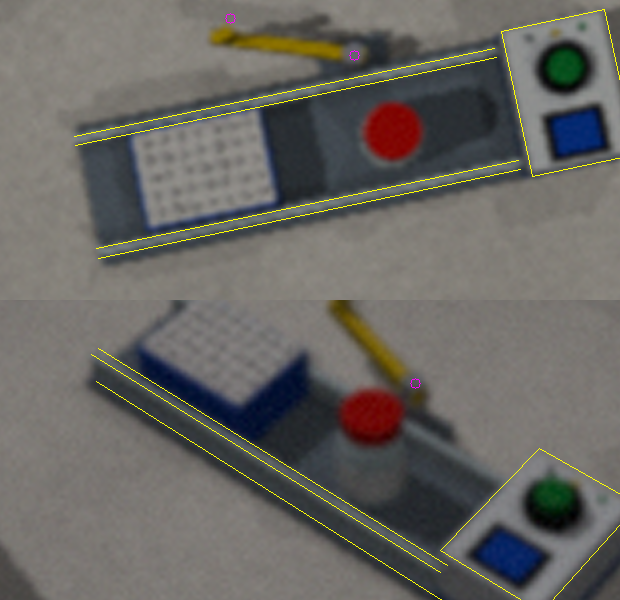

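```bash
cat > c.py <<'E'
from m import *
p=np.load("p.npy"); off=np.array([-1.9,.4,0])
uv=np.array([256.6,193.75]);q=onz(cs["top"],[uv],95)[0];print("jar",q+off,W2S(p,q), "side",onz(cs["side"],[[262.4,200.6]],92)[0])
for z in(80,85,88):print("btn",z,onz(cs["top"],[[299.5,177.8]],z)[0]+off,onz(cs["side"],[[307.9,220.6]],z)[0]-off)
c=cs["top"];m=mask(c,"tip_rack");ys,xs=np.nonzero(m);P=onz(c,np.c_[xs,ys],62)
S=np.array([W2S(p,a) for a in P]);print("rack",S.mean(0),np.percentile(S,[1,99],axis=0))
h=cv2.cvtColor(c["frame"],cv2.COLOR_BGR2HSV).astype(int);yy=(abs(h[...,0]-25)<7)&(h[...,1]>120)&(h[...,2]>70);yy[:,:180]=0;yy[:160]=0;yy[190:]=0
ys,xs=np.nonzero(yy);print(len(xs));S=np.array([W2S(p,a) for a in onz(c,np.c_[xs,ys],56)])
S-=[67,-50];r=np.hypot(*S.T);a=np.arctan2(S[:,1],S[:,0])-(np.pi/2-.45)
for lo,hi in((20,50),(50,80),(80,130)):k=(r>lo)&(r<hi);print("gate",lo,k.sum(),a[k].mean(),r[k].max() if k.any() else 0)
E
python3 c.py
```

```text
jar [562.44972946 -80.4726812   95.        ] [ -2.64478932 -66.8276322 ] side [560.75163865 -80.13937136  92.        ]
btn 80 [ 613.01614438 -219.25832415   80.        ] [ 617.87266952 -214.509181     80.        ]
btn 85 [ 612.50160963 -218.70465491   85.        ] [ 614.65945278 -217.27958374   85.        ]
btn 88 [ 612.19288878 -218.37245337   88.        ] [ 612.73152274 -218.94182539   88.        ]
rack [ 0.75161208 88.66572024] [[-42.37621596  33.09918758]
 [ 42.90070317 143.70339977]]
131
gate 20 38 0.08005794923985887 49.577492835016685
gate 50 36 0.09983690980506986 79.68724222982041
gate 80 46 0.10660969189421161 118.33063728986542
```

move_arm:
  plan: "1 1 -1 0 0 0 0.9;1 1 -1 0 0 0 0.9;1 1 -1 0 0 0 0.9;1 1 -1 0 0 0 0.9;1 1 -1 0 0 0 0.9;1 1 -1 0 0 0 0.9;1 1 -1 0 0 0 0.2;1 0.5 -1 0 0 0 0"

```text
time: 2.85
tcp_pos: [433.7, 336.3, 175.1]
ee_rot: [-0.098, 0.995, 0.0, 0.001]
ft_force: [0.5, 0.3, -1.5]
gripper_width: 91.5
grip_force: 0.0
```

The jar is at about (562,-80), the rack is centred at station y≈89, the gate is at about 0.1, the button is at (613,-218) with z≈86, and the mat is at (494,-431). I'll move above the jar.

move_arm:
  plan: "1 0.3 -0.9 0 0 0 0;1 0.3 -0.9 0 0 0 0;1 0.3 -0.9 0 0 0 0;1 0.3 -0.9 0 0 0 0;1 0.3 -0.9 0 0 0 0;1 0.3 -0.9 0 0 0 0;1 0.3 -0.9 0 0 0 0;1 0.3 -0.9 0 0 0 0"

```text
time: 3.65
tcp_pos: [551.7, -24.4, 175.2]
ee_rot: [-0.098, 0.995, 0.0, 0.0]
ft_force: [0.1, 0.6, -0.5]
gripper_width: 92.0
grip_force: 0.0
```

move_arm:
  plan: "1 0.1 -0.56 0 0 0 0;1 0.1 -0.56 0 0 0 0;1 0 0 -0.8 0 0 0;1 0 0 -0.8 0 0 0;1 0 0 -0.6 0 0 0;1 0 0 -0.36 0 0 0;1 0 0 0 0 0 0;0.3 0 0 0 0 0 0"

```text
time: 4.45
tcp_pos: [561.5, -78.7, 47.2]
ee_rot: [-0.098, 0.995, -0.0, 0.0]
ft_force: [0.1, -0.1, 0.4]
gripper_width: 86.2
grip_force: 0.0
```

move_arm:
  plan: "0.3 0 0 0 0 0 0;0.3 0 0 0 0 0 0;0.3 0 0 0 0 0 0;0.3 0 0 0 0 0 0;0.3 0 0 0 0 0 0;0.3 0 0 0 0 0 0;0.3 0 0 0 0 0 0;0.3 0 0 0 0 0 0"

```text
time: 5.25
tcp_pos: [561.5, -78.4, 47.1]
ee_rot: [-0.098, 0.995, 0.0, 0.0]
ft_force: [-0.1, 1.0, 3.9]
gripper_width: 45.8
grip_force: 30.0
```

move_arm:
  plan: "0.3 0 0 0.1 0 0 0;0.3 0 0 0.2 0 0 0;0.3 0 0 0.4 0 0 0;0.3 0 0 0.5 0 0 0;0.3 0 0 0.6 0 0 0;0.3 0 0 0.5 0 0 0;0.3 0 0 0.2 0 0 0;0.3 0 0 0 0 0 0"

```text
time: 6.05
tcp_pos: [562.0, -78.7, 173.3]
ee_rot: [-0.098, 0.995, -0.0, 0.001]
ft_force: [-0.6, 0.1, -2.2]
gripper_width: 45.7
grip_force: 30.0
```

```bash
python3 - <<'E'
from h import *
c=ctrl.read_camera("side");t=ctrl.read_camera("top");o=[]
for k in(c,t):
    q=proj(k,[[561,-78,140]])[0].astype(int);o.append(cv2.resize(k["frame"][max(0,q[1]-50):q[1]+50,q[0]-60:q[0]+60],(360,300),interpolation=cv2.INTER_CUBIC))
cv2.imwrite("pics/j.png",np.hstack(o)); s=ctrl.read_state();print(s["ft_force"],s["ft_torque"],s["gripper_width"])
E
```

```text
[-0.17014367  0.25800678 -2.52706257] [ 0.02837659  0.04105622 -0.0072546 ] 45.6317170753406
```

View pics/j.png

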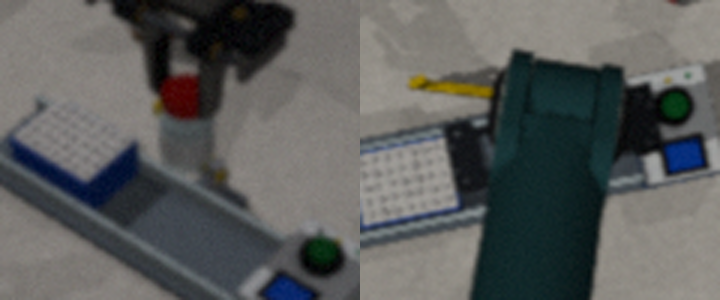

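The jar is lifted, upright and held by its lid. I'll carry it to the mat.

move_arm:
  plan: "0.3 -0.05 -0.25 0 0 0 0;0.3 -0.1 -0.5 0 0 0 0;0.3 -0.14 -0.7 0 0 0 0;0.3 -0.14 -0.75 0 0 0 0;0.3 -0.14 -0.75 0 0 0 0;0.3 -0.14 -0.75 0 0 0 0;0.3 -0.14 -0.75 0 0 0 0;0.3 -0.14 -0.7 0 0 0 0"

```text
time: 6.95
tcp_pos: [509.6, -338.6, 170.4]
ee_rot: [-0.098, 0.995, 0.0, -0.001]
ft_force: [-0.8, -0.2, -1.0]
gripper_width: 45.9
grip_force: 30.0
```

move_arm:
  plan: "0.3 -0.12 -0.65 0 0 0 0;0.3 -0.12 -0.55 0 0 0 0;0.3 -0.1 -0.4 0 0 0 0;0.3 -0.06 -0.2 0 0 0 0;0.3 -0.05 -0.1 -0.2 0 0 0;0.3 0 0 -0.5 0 0 0;0.3 0 0 -0.5 0 0 0;0.3 0 0 -0.4 0 0 0"

```text
time: 7.75
tcp_pos: [488.8, -428.9, 89.1]
ee_rot: [-0.099, 0.995, 0.001, -0.001]
ft_force: [0.6, -0.1, -1.8]
gripper_width: 45.3
grip_force: 30.0
```

move_arm:
  plan: "0.3 0.1 -0.04 -0.3 0 0 0;0.3 0 0 -0.25 0 0 0;0.3 0 0 -0.15 0 0 0;0.3 0 0 -0.1 0 0 0;0.3 0 0 -0.06 0 0 0;0.3 0 0 -0.04 0 0 0;0.3 0 0 -0.04 0 0 0;0.3 0 0 0 0 0 0"

```text
time: 8.55
tcp_pos: [494.3, -433.1, 45.0]
ee_rot: [-0.098, 0.995, -0.0, 0.0]
ft_force: [-1.0, 0.2, -1.6]
gripper_width: 45.5
grip_force: 30.0
```

move_arm:
  plan: "0.3 0 0 -0.03 0 0 0;0.3 0 0 -0.03 0 0 0;0.3 0 0 -0.02 0 0 0;0.3 0 0 -0.02 0 0 0;0.3 0 0 -0.01 0 0 0;0.3 0 0 0 0 0 0;0.3 0 0 0 0 0 0;0.3 0 0 0 0 0 0"

```text
time: 9.35
tcp_pos: [494.2, -433.1, 39.3]
ee_rot: [-0.098, 0.995, 0.0, 0.0]
ft_force: [0.0, -0.3, -2.1]
gripper_width: 45.3
grip_force: 30.0
```

move_arm:
  plan: "0.3 0 0 -0.01 0 0 0;0.3 0 0 -0.01 0 0 0;0.3 0 0 -0.01 0 0 0;0.3 0 0 0 0 0 0;0.3 0 0 0 0 0 0;0.3 0 0 0 0 0 0;0.3 0 0 0 0 0 0;0.3 0 0 0 0 0 0"

```text
time: 10.15
tcp_pos: [494.8, -433.0, 39.1]
ee_rot: [-0.099, 0.995, -0.0, 0.001]
ft_force: [-1.5, 2.3, 7.8]
gripper_width: 45.6
grip_force: 30.0
```

move_arm:
  plan: "0.3 0 0 0.01 0 0 0;0.55 0 0 0 0 0 0;0.6 0 0 0 0 0 0;0.8 0 0 0 0 0 0;1 0 0 0 0 0 0;1 0 0 0 0 0 0;1 0 0 0 0 0 0;1 0 0 0 0 0 0"

```text
time: 10.95
tcp_pos: [494.2, -433.1, 38.2]
ee_rot: [-0.098, 0.995, 0.0, -0.0]
ft_force: [0.5, 0.4, -0.3]
gripper_width: 91.5
grip_force: 0.0
```

move_arm:
  plan: "1 0 0 0.2 0 0 0;1 0 0 0.5 0 0 0;1 0 0 0.8 0 0 0;1 0 0 0.8 0 0 0;0.6 0 0 0.6 0 0 0;0 0.3 0.6 0 0 0 0;0 0.3 0.9 0 0 0 0;0 0.3 1 0 0 0 0"

```text
time: 11.75
tcp_pos: [538.8, -309.9, 184.5]
ee_rot: [-0.097, 0.995, -0.001, 0.001]
ft_force: [1.0, 0.3, -0.6]
gripper_width: 61.6
grip_force: 0.0
```

move_arm:
  plan: "0 0 1 0 0 0 0;0 0 1 0 0 0 0;0 0 1 0 0 0 0;0 0 1 0 0 0 0;0 -0.1 1 0 0 0 0;0 -0.1 1 0 0 0 0;0 -0.1 1 0 0 0 0;0 -0.1 1 0 0 0 0"

```text
time: 12.55
tcp_pos: [518.5, 90.7, 184.4]
ee_rot: [-0.098, 0.995, 0.0, 0.001]
ft_force: [0.7, 0.1, 0.4]
gripper_width: 0.4
grip_force: 0.0
```

```bash
python3 - <<'E'
from h import *
o=[]
for n in("top","side"):
    c=ctrl.read_camera(n);q=proj(c,[[496,-432,40]])[0].astype(int)
    o.append(cv2.resize(c["frame"][q[1]-40:q[1]+40,q[0]-48:q[0]+48],(360,300),interpolation=cv2.INTER_CUBIC))
cv2.imwrite("pics/mat.png",np.hstack(o))
E
```

```text
(no output)
```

View pics/mat.png

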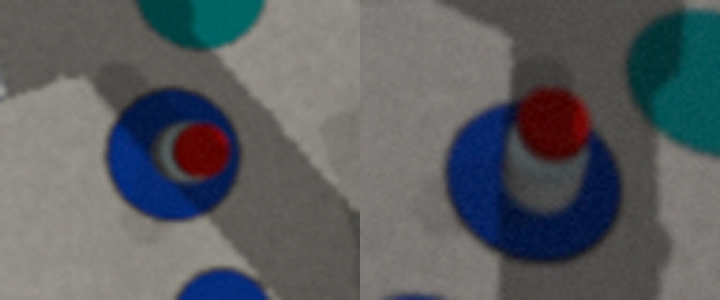

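The jar stands upright, wholly on the mat. Next I'll go behind the rack.

move_arm:
  plan: "0 -0.05 0.9 0 0 0 0;0 -0.05 0.95 0 0 0 0;0 0 0 -0.9 0 0 0;0 0 0 -0.9 0 0 0;0 0 0 -0.7 0 0 0;0 0 0 -0.4 0 0 0;0 0 0 -0.1 0 0 0;0 0 0 0 0 0 0"

```text
time: 13.45
tcp_pos: [513.9, 180.9, 33.4]
ee_rot: [-0.098, 0.995, -0.0, -0.0]
ft_force: [-0.0, 0.0, 0.4]
gripper_width: 0.5
grip_force: 0.0
```

move_arm:
  plan: "0 0.077 -0.392 0 0 0 0;0 0.058 -0.294 0 0 0 0;0 0.058 -0.294 0 0 0 0;0 0.058 -0.294 0 0 0 0;0 0.058 -0.294 0 0 0 0;0 0.058 -0.294 0 0 0 0;0 0.058 -0.294 0 0 0 0;0 0.058 -0.294 0 0 0 0"

```text
time: 14.25
tcp_pos: [538.0, 57.6, 33.2]
ee_rot: [-0.098, 0.995, 0.0, -0.0]
ft_force: [-0.1, 0.7, -0.2]
gripper_width: 0.3
grip_force: 0.0
```

move_arm:
  plan: "0 0.058 -0.294 0 0 0 0;0 0.058 -0.294 0 0 0 0;0 0.058 -0.294 0 0 0 0;0 0.058 -0.294 0 0 0 0;0 0.039 -0.196 0 0 0 0;0 0.039 -0.196 0 0 0 0;0 0.039 -0.196 0 0 0 0;0 0.019 -0.098 0 0 0 0"

```text
time: 15.05
tcp_pos: [556.4, -35.4, 33.3]
ee_rot: [-0.098, 0.995, -0.0, 0.0]
ft_force: [-1.1, -0.4, 0.5]
gripper_width: 0.2
grip_force: 0.0
```

move_arm:
  plan: "0 0.019 -0.098 0 0 0 0;0 0.019 -0.098 0 0 0 0;0 0.016 -0.08 0 0 0 0;0 0.008 -0.04 0 0 0 0;0 0.008 -0.04 0 0 0 0;0 0.004 -0.02 0 0 0 0;0 0.004 -0.02 0 0 0 0;0 0 0 0 0 0 0"

```text
time: 15.85
tcp_pos: [560.2, -54.1, 33.3]
ee_rot: [-0.098, 0.995, 0.0, 0.0]
ft_force: [-0.7, 0.3, -0.4]
gripper_width: 0.5
grip_force: 0.0
```

```bash
cat > r.py <<'E'
from m import *
p=np.array([552.2,-14.4,.1936])
def rackfit():
    for n,o in(("top",[1.9,-.4,0]),("side",[-1.9,.4,0])):
        c=cs[n];m=mask(c,"tip_rack");pp=p+np.array(o);ys,xs=np.nonzero(m)
        if len(xs)<50: print(n,"none");continue
        S=np.array([W2S(pp,a) for a in onz(c,np.c_[xs,ys],62)]);print(n,len(xs),np.percentile(S,[1,99],axis=0).round(1).tolist())
rackfit()
E
python3 r.py
```

```text
top 716 [[-40.6, 40.0], [41.9, 142.9]]
side 969 [[-57.8, 4.6], [41.7, 138.6]]
```

```bash
python3 - <<'E'
from h import *
o=[]
for n in("top","side"):
    c=ctrl.read_camera(n);q=proj(c,[[553,-14,40]])[0].astype(int)
    o.append(cv2.resize(c["frame"][q[1]-60:q[1]+60,q[0]-80:q[0]+80],(400,300),interpolation=cv2.INTER_CUBIC))
cv2.imwrite("pics/push.png",np.hstack(o))
E
```

```text
(no output)
```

View pics/push.png

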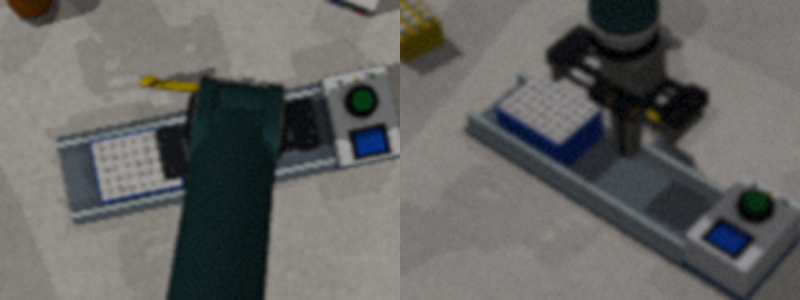

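The picture shows the rack still at its starting place (centre about (130,165) in the crop), with the fingers standing in front of it. So the pass went through without moving the rack and with almost no force reading. I'll go back behind it and push in small steps, checking each one.

move_arm:
  plan: "0 0 0 0.8 0 0 0;0 0 0 0.9 0 0 0;0 0 0 0.6 0 0 0;0 -0.18 0.9 0 0 0 0;0 -0.18 0.9 0 0 0 0;0 -0.18 0.9 0 0 0 0;0 -0.18 0.9 0 0 0 0;0 -0.18 0.9 0 0 0 0"

```text
time: 16.95
tcp_pos: [514.5, 172.7, 148.5]
ee_rot: [-0.098, 0.995, 0.0, 0.0]
ft_force: [1.4, 0.5, 0.8]
gripper_width: 0.6
grip_force: 0.0
```

```bash
cat >> r.py <<'E'
c=cs["side"];f=c["frame"]
s=ctrl.read_state();print(s["tcp_pos"],s["ft_force"],"tcp in station",W2S(p,s["tcp_pos"]))
for n in cs: print(n,[(round(r["p"],2),np.round(r["extent"]).tolist()) for r in ctrl.cut_out(cs[n],"tip_rack")])
E
python3 r.py
```

```text
top 649 [[-37.8, 34.5], [40.9, 132.7]]
side 964 [[-59.1, 5.5], [40.3, 139.3]]
[514.7486018  171.85965716 148.2092377 ] [ 0.28364139 -0.16065853  0.85286646] tcp in station [ -0.91669883 189.98533305]
top [(0.98, [213.0, 204.0, 30.0, 27.0])]
side [(0.9, [225.0, 191.0, 45.0, 38.0])]
```

move_arm:
  plan: "0 0 0.1 -0.6 0 0 0;0 0 0 -0.8 0 0 0;0 0 0 -0.6 0 0 0;0 0 0 -0.2 0 0 0;0 0.04 -0.196 0 0 0 0;0 0.04 -0.196 0 0 0 0;0 0.04 -0.196 0 0 0 0;0 0.02 -0.1 0 0 0 0"

```text
time: 18.05
tcp_pos: [523.6, 139.7, 39.7]
ee_rot: [-0.097, 0.995, 0.0, 0.001]
ft_force: [-1.2, -0.1, 0.2]
gripper_width: 0.2
grip_force: 0.0
```

```bash
python3 r.py; python3 - <<'E'
from h import *
o=[]
for n in("top","side"):
    c=ctrl.read_camera(n);q=proj(c,[[530,80,40]])[0].astype(int)
    o.append(cv2.resize(c["frame"][q[1]-45:q[1]+45,q[0]-60:q[0]+60],(400,300),interpolation=cv2.INTER_CUBIC))
cv2.imwrite("pics/push2.png",np.hstack(o))
E
```

```text
top 493 [[-41.1, 32.0], [41.7, 140.6]]
side 974 [[-58.6, 1.9], [39.3, 138.3]]
[522.47411117 141.6960661   38.89067772] [-0.02305279  0.02513495 -0.34619402] tcp in station [  0.86122231 158.89892578]
top [(0.78, [214.0, 204.0, 31.0, 32.0])]
side [(0.65, [225.0, 189.0, 45.0, 38.0])]
```

move_arm:
  plan: "0 0.02 -0.1 0 0 0 0;0 0.02 -0.1 0 0 0 0;0 0.02 -0.1 0 0 0 0;0 0.02 -0.1 0 0 0 0;0 0.02 -0.1 0 0 0 0;0 0.02 -0.1 0 0 0 0;0 0.02 -0.1 0 0 0 0;0 0.02 -0.1 0 0 0 0"

```text
time: 19.25
tcp_pos: [530.2, 101.1, 38.3]
ee_rot: [-0.098, 0.995, 0.0, 0.0]
ft_force: [0.3, 0.2, 0.4]
gripper_width: 0.4
grip_force: 0.0
```

```bash
python3 r.py; python3 - <<'E'
from h import *
o=[]
for n in("top","side"):
    c=ctrl.read_camera(n);q=proj(c,[[530,80,40]])[0].astype(int)
    o.append(cv2.resize(c["frame"][q[1]-45:q[1]+45,q[0]-60:q[0]+60],(400,300),interpolation=cv2.INTER_CUBIC))
cv2.imwrite("pics/push3.png",np.hstack(o))
E
```

```text
top 171 [[-41.6, 35.5], [28.8, 95.9]]
side 896 [[-59.0, 4.0], [39.2, 136.5]]
[530.13776805 101.50775849  38.29284212] [ 0.16156921 -0.18171525  0.18343903] tcp in station [  0.64976242 117.98698388]
top [(0.59, [220.0, 204.0, 18.0, 23.0])]
side [(0.76, [226.0, 192.0, 40.0, 34.0]), (0.63, [330.0, 314.0, 50.0, 45.0])]
```

View pics/push3.png

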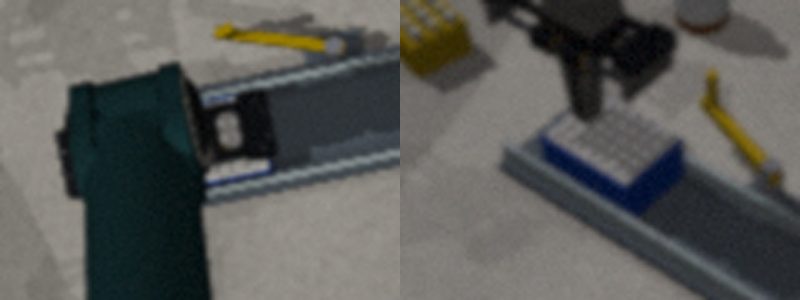

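The picture shows the closed fingertips sunk into the rack's tip field in the side crop (590,110). The rack is unmoved and the force is near zero, so the closed fingers pass straight through it. I'll back out and try the usual alternative: fingers parted across the lane.

```bash
python3 -c "
from h import *
s=ctrl.read_state();print(np.round(s['qpos'],3),s['joint_torque'],s['grip_force'],[k for k in dir(ctrl) if k[0]!='_'])"
```

```text
[-0.304  0.468  0.065  1.979 -0.046  0.696  1.557] [ 6.67074462e-02 -4.53304803e+01  9.44556333e-01 -1.77240837e+01
  1.78864453e-02  7.74064008e-02 -2.89424115e-04] 0.0 ['Unreachable', 'cut_out', 'grip_depth', 'job_done', 'read_camera', 'read_state']
```

move_arm:
  plan: "0 -0.04 0.2 0 0 0 0;0 -0.1 0.5 0 0 0 0;0 -0.1 0.5 0 0 0 -1;0 -0.1 0.4 0.5 0 0 -1;0.3 0 0 0.5 0 0 -1;0.3 0 0 0 0 0 -1;0.3 0 0 0 0 0 -1;0.3 0 0 0 0 0 -1"

```text
time: 20.45
tcp_pos: [512.8, 182.9, 88.6]
ee_rot: [0.142, 0.99, 0.0, 0.0]
ft_force: [-0.2, 0.0, 0.4]
gripper_width: 27.2
grip_force: 0.0
```

move_arm:
  plan: "0.35 0 0 0 0 0 -1;0.35 0 0 0 0 0 -1;0.35 0 0 0 0 0 -1;0.35 0 0 0 0 0 -1;0.35 0 0 0 0 0 -1;0.35 0 0 0 0 0 -1;0.35 0 0 0 0 0 -1;0.35 0 0.2 0 0 0 -1"

```text
time: 21.25
tcp_pos: [512.8, 191.3, 88.3]
ee_rot: [0.447, 0.894, -0.0, -0.0]
ft_force: [0.4, -0.3, -0.2]
gripper_width: 32.1
grip_force: 0.0
```

move_arm:
  plan: "0.35 0 0 0 0 0 -1;0.35 0 0 0 0 0 -1;0.35 0 0 0 0 0 -1;0.35 0 0 0 0 0 -1;0.35 0 0 -0.3 0 0 -1;0.35 0 0 -0.5 0 0 -0.6;0.35 0 0 -0.2 0 0 0;0.35 0 0 0 0 0 0"

```text
time: 22.05
tcp_pos: [511.6, 191.8, 36.9]
ee_rot: [0.632, 0.775, -0.001, -0.001]
ft_force: [0.7, 0.0, -0.0]
gripper_width: 32.3
grip_force: 0.0
```

move_arm:
  plan: "0.35 0.06 -0.294 0 0 0 0;0.35 0.06 -0.294 0 0 0 0;0.35 0.04 -0.196 0 0 0 0;0.35 0.04 -0.196 0 0 0 0;0.35 0.04 -0.196 0 0 0 0;0.35 0.04 -0.196 0 0 0 0;0.35 0.04 -0.196 0 0 0 0;0.35 0.04 -0.196 0 0 0 0"

```text
time: 22.85
tcp_pos: [531.3, 102.6, 38.3]
ee_rot: [0.633, 0.774, 0.0, 0.0]
ft_force: [0.0, -0.3, -0.1]
gripper_width: 32.2
grip_force: 0.0
```

```bash
python3 r.py
```

```text
top 3642 [[-59.3, -250.5], [95.3, 79.1]]
side 877 [[-58.9, 4.9], [40.0, 132.9]]
[531.1152213  103.30321037  38.2433753 ] [-0.24112929 -0.50876232 -0.44012487] tcp in station [  1.95438702 119.56083806]
top [(0.62, [262.0, 193.0, 106.0, 58.0])]
side [(0.78, [225.0, 192.0, 44.0, 30.0])]
```

```bash
cat > bl.py <<'E'
from h import *
def bl(f):
    h=cv2.cvtColor(f,cv2.COLOR_BGR2HSV).astype(int);m=(abs(h[...,0]-115)<12)&(h[...,1]>130);m[:,:190]=0;m[:,285:]=0;m[:170]=0;m[260:]=0
    ys,xs=np.nonzero(m);return len(xs),xs.mean().round(1),ys.mean().round(1),xs.max(),ys.max()
if __name__=="__main__":
    print(bl(cv2.imread("pics/side0.png")),bl(ctrl.read_camera("side")["frame"]))
E
python3 bl.py
```

```text
(319, np.float64(228.6), np.float64(196.4), np.int64(246), np.int64(207)) (324, np.float64(228.3), np.float64(196.2), np.int64(246), np.int64(207))
```

The side view again shows the rack unmoved. The evidence fits fingertips that end higher than the reported TCP: the grip width of 45.6 mm matches the lid rather than the 52 mm glass, and the tips skim the rack top at TCP z≈35. I'll retry with the TCP at about z 16, still above the floor.

move_arm:
  plan: "0.35 -0.08 0.4 0 0 0 0;0.35 -0.16 0.8 0 0 0 0;0.35 -0.14 0.7 0 0 0 0;0.35 0 0 -0.2 0 0 0;0.35 0 0 -0.2 0 0 0;0.35 0 0 -0.04 0 0 0;0.35 0 0 0 0 0 0;0.35 0.06 -0.294 0 0 0 0"

```text
time: 24.0
tcp_pos: [515.2, 184.1, 16.3]
ee_rot: [0.632, 0.775, 0.0, -0.0]
ft_force: [0.1, 0.4, -0.5]
gripper_width: 32.0
grip_force: 0.0
```

move_arm:
  plan: "0.35 0.06 -0.294 0 0 0 0;0.35 0.04 -0.196 0 0 0 0;0.35 0.04 -0.196 0 0 0 0;0.35 0.04 -0.196 0 0 0 0;0.35 0.04 -0.196 0 0 0 0;0.35 0.04 -0.196 0 0 0 0;0.35 0.04 -0.196 0 0 0 0;0.35 0 0 0 0 0 0"

```text
time: 24.8
tcp_pos: [530.6, 108.1, 16.4]
ee_rot: [0.634, 0.773, -0.0, 0.001]
ft_force: [-0.1, 0.5, 0.4]
gripper_width: 32.0
grip_force: 0.0
```

```bash
python3 bl.py; python3 r.py
```

```text
(319, np.float64(228.6), np.float64(196.4), np.int64(246), np.int64(207)) (338, np.float64(235.9), np.float64(200.7), np.int64(254), np.int64(212))
top 722 [[-38.7, 3.4], [41.2, 96.0]]
side 1025 [[-58.2, -27.0], [41.4, 109.7]]
[529.94464871 110.24883603  16.13467934] [ 0.37070426 -0.5513547   0.33722447] tcp in station [  2.141972   126.60191523]
top [(0.66, [225.0, 201.0, 29.0, 28.0])]
side [(0.72, [232.0, 194.0, 46.0, 37.0])]
```

That confirms it: the rack moved about 30 mm. The real fingertips are about 25–28 mm above the reported TCP. I'll continue pushing at this height.

move_arm:
  plan: "0.35 0.03 -0.294 0 0 0 0;0.35 0.05 -0.294 0 0 0 0;0.35 0.058 -0.294 0 0 0 0;0.35 0.058 -0.294 0 0 0 0;0.35 0.058 -0.294 0 0 0 0;0.35 0.058 -0.294 0 0 0 0;0.35 0.058 -0.294 0 0 0 0;0.35 0.058 -0.294 0 0 0 0"

```text
time: 25.95
tcp_pos: [551.7, -8.8, 16.3]
ee_rot: [0.633, 0.774, -0.0, -0.0]
ft_force: [-0.5, 0.5, -1.2]
gripper_width: 32.1
grip_force: 0.6
```

```bash
python3 r.py
```

```text
top 510 [[-40.0, -115.3], [40.9, -39.5]]
side 1096 [[-57.3, -143.9], [41.3, -14.9]]
[551.76349649  -8.05329379  16.3675376 ] [ 0.43567782  1.43034065 -0.03894421] tcp in station [0.79271234 6.31211709]
top [(0.64, [261.0, 195.0, 22.0, 25.0])]
side [(0.66, [263.0, 212.0, 46.0, 38.0])]
```

move_arm:
  plan: "0.35 0.04 -0.196 0 0 0 0;0.35 0.04 -0.196 0 0 0 0;0.35 0.04 -0.196 0 0 0 0;0.35 0.03 -0.157 0 0 0 0;0.35 0.02 -0.098 0 0 0 0;0.35 0.012 -0.06 0 0 0 0;0.35 0.008 -0.04 0 0 0 0;0.35 0.008 -0.04 0 0 0 0"

```text
time: 27.05
tcp_pos: [561.4, -56.3, 16.3]
ee_rot: [0.633, 0.774, 0.0, -0.0]
ft_force: [-0.8, 0.9, -0.1]
gripper_width: 32.3
grip_force: 0.8
```

```bash
python3 -c "
from m import *
s=ctrl.read_state();print(s['ft_force'],W2S(np.array([552.2,-14.4,.1936]),s['tcp_pos']))"
```

```text
[-0.84705279 -0.68802036 -0.28811668] [  0.99309228 -43.36785885]
```

move_arm:
  plan: "0.35 0.006 -0.03 0 0 0 0;0.35 0.006 -0.03 0 0 0 0;0.35 0.006 -0.03 0 0 0 0;0.35 0.004 -0.02 0 0 0 0;0.35 0.004 -0.02 0 0 0 0;0.35 0.002 -0.01 0 0 0 0;0.35 0.002 -0.01 0 0 0 0;0.35 0 0 0 0 0 0"

```text
time: 27.95
tcp_pos: [562.4, -59.6, 16.3]
ee_rot: [0.632, 0.775, 0.001, -0.002]
ft_force: [-1.6, 10.1, 2.1]
gripper_width: 32.1
grip_force: 5.1
```

move_arm:
  plan: "0.35 0.002 -0.01 0 0 0 0;0.35 0.002 -0.01 0 0 0 0;0.35 0 0 0 0 0 0;0.35 0 0 0 0 0 0;0.35 0 0 0 0 0 0;0.35 -0.02 0.1 0 0 0 0;0.2 -0.04 0.2 0 0 0 0;0 -0.06 0.3 0.1 0 0 0"

```text
time: 28.75
tcp_pos: [556.8, -36.4, 21.0]
ee_rot: [0.634, 0.773, -0.001, 0.0]
ft_force: [-0.3, 0.2, -0.6]
gripper_width: 18.2
grip_force: 0.0
```

```bash
cat > g.py <<'E'
from m import *
p=np.array([552.2,-14.4,.1936]);exec(open("r.py").read().split("def rackfit")[1].join(["def rackfit",""]).split("rackfit()\nc=")[0]+"rackfit()")
s=ctrl.read_state();print("tcp",np.round(s["tcp_pos"],1),"station",W2S(p,s["tcp_pos"]).round(1),"F",np.round(s["ft_force"],1),"q7",s["qpos"][6].round(2),"t",s["time"])
c=cs["top"];pp=p+[1.9,-.4,0]
h=cv2.cvtColor(c["frame"],cv2.COLOR_BGR2HSV).astype(int);yy=(abs(h[...,0]-25)<7)&(h[...,1]>120)&(h[...,2]>70);yy[:,:200]=0;yy[:160]=0;yy[215:]=0;yy[:,280:]=0
ys,xs=np.nonzero(yy)
if len(xs):
    S=np.array([W2S(pp,a) for a in onz(c,np.c_[xs,ys],56)])-[67,-50];r=np.hypot(*S.T);a=np.unwrap(np.arctan2(S[:,1],S[:,0]))%(2*np.pi)-(np.pi/2-.45)
    for lo,hi in((30,80),(80,130)):
        k=(r>lo)&(r<hi);print("gate",lo,k.sum(),a[k].mean().round(3) if k.any() else "")
E
python3 g.py; python3 -c "
import numpy as np
from m import S2W
p=np.array([552.2,-14.4,.1936])
for g in np.arange(.1,2.03,.24):
    a=np.pi/2-.45+g
    print(round(g,2),S2W(p,[67+102*np.cos(a),-50+102*np.sin(a),0])[0,:2].round(1),'arm world dir deg',np.degrees(a+.1936).round(1))"
```

```text
top 710 [[-41.8, -168.1], [42.5, -68.0]]
side 981 [[-58.9, -168.0], [42.9, -62.2]]
tcp [557.4 -35.5  21.4] station [  1.  -21.8] F [-0.  -0.5 -0.3] q7 0.47 t 28.95
gate 30 24 0.097
gate 80 45 0.109
0.1 [643.5  50.2] arm world dir deg 81.0
0.34 [619.1  51.1] arm world dir deg 94.8
0.58 [595.1  46.1] arm world dir deg 108.5
0.82 [573.1  35.6] arm world dir deg 122.3
1.06 [554.1  20.2] arm world dir deg 136.0
1.3 [539.4   0.7] arm world dir deg 149.8
1.54 [529.7 -21.7] arm world dir deg 163.5
1.78 [525.7 -45.8] arm world dir deg 177.3
2.02 [527.5 -70.1] arm world dir deg 191.0
```

The rack is home (rear edge at station y≈-62, and pushing it gave about 10 N at the stop). Next is the gate. I'll go to the outer side of its post.

move_arm:
  plan: "0 0 0 0.9 0 0 0;0 0 0 0.9 0 0 0;0 0.4 0.3 0.5 0 0 0;0 0.7 0.5 0 0 0 0;0 0.7 0.5 0 0 0 0;0 0.6 0.55 0 0 0 0;0 0 0 -0.6 0 0 0;0 0 0 -0.6 0 0 0"

```text
time: 29.85
tcp_pos: [678.7, 57.7, 75.7]
ee_rot: [0.633, 0.774, 0.001, 0.001]
ft_force: [0.2, -0.5, -1.5]
gripper_width: 0.4
grip_force: 0.0
```

```bash
python3 -c "
import numpy as np
from m import S2W
p=np.array([552.2,-14.4,.1936])
for ph,gs in((1,np.linspace(.1,1.25,14)),(2,np.linspace(1.2,2.04,10))):
  last=None
  for g in gs:
    a=np.pi/2-.45+g;q=np.array([67+102*np.cos(a)+(24 if ph==1 else 0),-50+102*np.sin(a)+(16 if ph==2 else 0),0])
    w=S2W(p,q)[0,:2];print(ph,round(g,2),w.round(1),'' if last is None else ((w-last)/50).round(2));last=w"; python3 g.py | grep -v top
```

```text
1 0.1 [667.   54.8] 
1 0.19 [658.   55.8] [-0.18  0.02]
1 0.28 [649.  56.] [-0.18  0.  ]
1 0.37 [640.   55.4] [-0.18 -0.01]
1 0.45 [631.1  54.1] [-0.18 -0.03]
1 0.54 [622.4  51.9] [-0.18 -0.04]
1 0.63 [613.8  49. ] [-0.17 -0.06]
1 0.72 [605.6  45.3] [-0.16 -0.07]
1 0.81 [597.7  40.9] [-0.16 -0.09]
1 0.9 [590.2  35.9] [-0.15 -0.1 ]
1 0.98 [583.2  30.2] [-0.14 -0.11]
1 1.07 [576.8  23.9] [-0.13 -0.13]
1 1.16 [570.9  17. ] [-0.12 -0.14]
1 1.25 [565.6   9.7] [-0.11 -0.15]
2 1.2 [541.9  25. ] 
2 1.29 [536.7  17. ] [-0.1  -0.16]
2 1.39 [532.2   8.6] [-0.09 -0.17]
2 1.48 [ 5.286e+02 -2.000e-01] [-0.07 -0.18]
2 1.57 [525.8  -9.3] [-0.06 -0.18]
2 1.67 [523.8 -18.6] [-0.04 -0.19]
2 1.76 [522.7 -28. ] [-0.02 -0.19]
2 1.85 [522.5 -37.5] [-0.   -0.19]
2 1.95 [523.2 -47. ] [ 0.01 -0.19]
2 2.04 [524.8 -56.4] [ 0.03 -0.19]
side 980 [[-59.0, -168.4], [42.4, -62.3]]
tcp [678.4  56.6  78.1] station [137.5  45.4] F [ 0.3  0.4 -0.2] q7 0.29 t 30.15
gate 30 57 0.1
gate 80 14 0.124
```

move_arm:
  plan: "0 0 0 -0.4 0 0 0;0 0 0 -0.4 0 0 0;0 -0.22 -0.03 0 0 0 0;0 -0.18 0.02 0 0 0 0;0 -0.18 0 0 0 0 0;0 -0.18 -0.01 0 0 0 0;0 -0.18 -0.03 0 0 0 0;0 -0.18 -0.04 0 0 0 0"

```text
time: 30.95
tcp_pos: [620.8, 53.1, 37.0]
ee_rot: [0.633, 0.774, 0.001, 0.0]
ft_force: [1.0, -0.1, 0.6]
gripper_width: 0.3
grip_force: 0.4
```

```bash
python3 g.py
```

```text
top 898 [[-40.6, -168.8], [41.6, -57.8]]
side 917 [[-58.1, -165.9], [38.8, -62.8]]
tcp [621.   52.7  36.4] station [80.4 52.6] F [ 0.4  0.2 -0.9] q7 0.31 t 31.15
gate 30 50 0.541
gate 80 0
```

The gate has moved to 0.54, as predicted. I'll continue phase 1.

move_arm:
  plan: "0 -0.17 -0.06 0 0 0 0;0 -0.16 -0.07 0 0 0 0;0 -0.16 -0.09 0 0 0 0;0 -0.15 -0.1 0 0 0 0;0 -0.14 -0.11 0 0 0 0;0 -0.13 -0.13 0 0 0 0;0 -0.12 -0.14 0 0 0 0;0 -0.11 -0.15 0 0 0 0"

```text
time: 31.95
tcp_pos: [563.7, 9.7, 36.4]
ee_rot: [0.633, 0.774, 0.0, 0.0]
ft_force: [0.0, 0.4, 0.3]
gripper_width: 0.3
grip_force: 0.4
```

```bash
python3 g.py
```

```text
top 919 [[-41.9, -167.8], [43.9, -56.0]]
side 947 [[-58.2, -166.3], [41.0, -62.6]]
tcp [564.   10.   36.3] station [16.3 21.7] F [ 0.1 -0.   0.1] q7 0.38 t 32.15
gate 30 0 
gate 80 0
```

move_arm:
  plan: "0 0.3 0.06 0 0 0 0;0 0 0 0.8 0 0 0;0 0 0 0.8 0 0 0;0 -0.3 0.2 0 0 0 0;0 -0.62 0.26 0 0 0 0;0 0 0 -0.8 0 0 0;0 0 0 -0.8 0 0 0;0 0 0 0 0 0 0"

```text
time: 32.95
tcp_pos: [529.0, 36.6, 32.3]
ee_rot: [0.633, 0.774, -0.003, -0.003]
ft_force: [-0.3, -1.0, -0.2]
gripper_width: 0.4
grip_force: 0.0
```

```bash
python3 g.py
```

```text
top 834 [[-40.2, -166.2], [40.0, -60.5]]
side 934 [[-58.1, -166.3], [40.2, -63.0]]
tcp [534.8  36.3  37.9] station [-7.3 53.1] F [0.6 0.8 1. ] q7 0.32 t 33.15
gate 30 56 1.28
gate 80 1 1.323
```

move_arm:
  plan: "0 0.02 -0.2 0 0 0 0;0 0 -0.18 0 0 0 0;0 -0.08 -0.17 0 0 0 0;0 -0.07 -0.18 0 0 0 0;0 -0.06 -0.18 0 0 0 0;0 -0.04 -0.19 0 0 0 0;0 -0.02 -0.19 0 0 0 0;0 0 -0.1 0 0 0 0"

```text
time: 33.95
tcp_pos: [520.1, -34.5, 36.2]
ee_rot: [0.634, 0.774, -0.0, -0.0]
ft_force: [-1.3, 0.8, 0.7]
gripper_width: 0.1
grip_force: 0.6
```

```bash
python3 g.py
```

```text
top 685 [[-39.3, -165.9], [40.8, -64.3]]
side 1003 [[-59.6, -168.3], [42.3, -60.2]]
tcp [520.9 -33.2  36.2] station [-34.4 -12.4] F [-0.5  0.6  0.6] q7 0.46 t 34.15
gate 30 7 1.933
gate 80 0
```

move_arm:
  plan: "0 0.02 -0.12 0 0 0 0;0 0.02 -0.1 0 0 0 0;0 0.016 -0.08 0 0 0 0;0 0.01 -0.04 0 0 0 0;0 0.006 -0.03 0 0 0 0;0 0.006 -0.03 0 0 0 0;0 0.004 -0.02 0 0 0 0;0 0 0 0 0 0 0"

```text
time: 34.95
tcp_pos: [524.0, -51.2, 36.2]
ee_rot: [0.632, 0.775, 0.001, -0.002]
ft_force: [-1.8, 7.2, 1.6]
gripper_width: 0.5
grip_force: 3.7
```

```bash
python3 g.py
```

```text
top 574 [[-40.2, -167.3], [41.2, -70.5]]
side 1003 [[-59.6, -168.7], [41.9, -60.6]]
tcp [524.  -51.2  36.2] station [-34.8 -30.6] F [-2.6  6.9  3.3] q7 0.5 t 35.15
gate 30 1 2.035
gate 80 0
```

move_arm:
  plan: "0 0.004 -0.02 0 0 0 0;0 0.004 -0.02 0 0 0 0;0 0 0 0 0 0 0;0 0 0 0 0 0 0;0 0 0 0 0 0 0;0 0 0 0 0 0 0;0 0 0 0 0 0 0;0 0 0 0 0 0 0"

```text
time: 35.95
tcp_pos: [523.9, -51.3, 36.2]
ee_rot: [0.632, 0.775, 0.001, -0.003]
ft_force: [-3.9, 9.8, 4.1]
gripper_width: 0.5
grip_force: 5.6
```

move_arm:
  plan: "0 0.01 -0.05 0 0 0 0;0 0.01 -0.05 0 0 0 0;0 0 0 0 0 0 0;0 0 0 0 0 0 0;0 -0.04 0.2 0 0 0 0;0 -0.08 0.4 0 0 0 0;0 0 0 0.8 0 0 0;0 0 0 0.8 0 0 0"

```text
time: 36.75
tcp_pos: [519.5, -31.2, 116.5]
ee_rot: [0.633, 0.774, -0.001, -0.0]
ft_force: [1.0, 0.7, 1.2]
gripper_width: 0.4
grip_force: 0.0
```

```bash
python3 g.py; python3 - <<'E'
from m import *
f=cs["top"]["frame"]
h=cv2.cvtColor(f,cv2.COLOR_BGR2HSV).astype(int);g=(abs(h[...,0]-62)<18)&(h[...,1]>90)&(h[...,2]>30)
for n in cs:
    h=cv2.cvtColor(cs[n]["frame"],cv2.COLOR_BGR2HSV).astype(int);g=(abs(h[...,0]-62)<18)&(h[...,1]>90)&(h[...,2]>30)
    g[:,:285]=0;g[:,325:]=0;g[:165]=0;g[240:]=0;ys,xs=np.nonzero(g);print(n,len(xs),xs.mean(),ys.mean())
E
```

```text
top 687 [[-41.0, -167.0], [40.8, -70.6]]
side 970 [[-59.2, -168.2], [41.6, -62.7]]
tcp [521.1 -31.4 117.2] station [-33.8 -10.7] F [ 0.4 -1.  -1.1] q7 0.38 t 36.95
gate 30 7 1.995
gate 80 0 
top 66 299.57575757575756 177.4090909090909
side 66 308.3484848484849 220.3939393939394
```

move_arm:
  plan: "0 0.45 -0.9 0 0 0 0;0 0.45 -0.93 0 0 0 0;0 0.45 -0.93 0 0 0 0;0 0.45 -0.93 0 0 0 0;0 0.05 -0.05 -0.3 0 0 0;0 0 0 -0.3 0 0 0;0 0 0 -0.2 0 0 0;0 0 0 0 0 0 0"

```text
time: 37.85
tcp_pos: [608.3, -210.5, 73.4]
ee_rot: [0.632, 0.775, -0.001, -0.003]
ft_force: [0.1, 0.6, 0.3]
gripper_width: 0.3
grip_force: 0.0
```

```bash
python3 g.py; python3 -c "
from h import *
c=ctrl.read_camera('side');s=ctrl.read_state();t=s['tcp_pos'];print(proj(c,[t,t+[0,0,27],t+[0,0,40]]).round(1).tolist())
f=c['frame'][190:230,285:335];print()
cv2.imwrite('pics/b.png',cv2.resize(f,None,fx=8,fy=8))"
```

```text
top 678 [[-39.9, -163.3], [40.7, -58.8]]
side 897 [[-57.5, -166.2], [40.4, -61.7]]
tcp [ 610.9 -212.4   77. ] station [  19.5 -205.6] F [-0.2 -0.3  0.4] q7 0.74 t 38.05
gate 30 65 1.999
gate 80 45 2.016
[[306.2, 221.8], [306.8, 215.6], [307.2, 212.5]]
```

The gate reads 2.0 and the rack is home. Next I'll lower onto the button.

move_arm:
  plan: "0 0.05 -0.12 0 0 0 0;0 0 0 -0.1 0 0 0;0 0 0 -0.1 0 0 0;0 0 0 -0.1 0 0 0;0 0 0 -0.06 0 0 0;0 0 0 -0.04 0 0 0;0 0 0 -0.04 0 0 0;0 0 0 0 0 0 0"

```text
time: 38.9
tcp_pos: [612.7, -219.3, 54.0]
ee_rot: [0.633, 0.774, -0.0, -0.0]
ft_force: [0.2, -1.3, 0.7]
gripper_width: 0.2
grip_force: 0.0
```

move_arm:
  plan: "0 0 0 -0.03 0 0 0;0 0 0 -0.03 0 0 0;0 0 0 -0.03 0 0 0;0 0 0 -0.03 0 0 0;0 0 0 -0.03 0 0 0;0 0 0 0 0 0 0;0 0 0 0 0 0 0;0 0 0 0 0 0 0"

```text
time: 39.7
tcp_pos: [613.1, -219.5, 47.1]
ee_rot: [0.633, 0.774, 0.0, 0.0]
ft_force: [-0.4, 0.2, 4.0]
gripper_width: 1.0
grip_force: 2.3
```

move_arm:
  plan: "0 0 0 -0.03 0 0 0;0 0 0 -0.03 0 0 0;0 0 0 -0.02 0 0 0;0 0 0 -0.02 0 0 0;0 0 0 0 0 0 0;0 0 0 0 0 0 0;0 0 0 0 0 0 0;0 0 0 0 0 0 0"

```text
time: 40.5
tcp_pos: [613.3, -219.5, 46.2]
ee_rot: [0.633, 0.774, 0.001, 0.0]
ft_force: [-10.0, 4.1, 30.9]
gripper_width: -0.1
grip_force: 15.3
```

move_arm:
  plan: "0 0 0 0.1 0 0 0;0 0 0 0.2 0 0 0;0 0 0 0.5 0 0 0;0 0 0 0.8 0 0 0;0 -0.5 0 0.8 0 0 0;0 -0.9 0 0 0 0 0;0 -0.9 0 0 0 0 0;0 0 0 0 0 0 0"

```text
time: 41.3
tcp_pos: [491.1, -219.5, 161.0]
ee_rot: [0.635, 0.773, -0.0, -0.003]
ft_force: [-0.4, -0.7, -0.5]
gripper_width: 0.3
grip_force: 0.0
```

```bash
python3 g.py; python3 - <<'E'
from m import *
for n,z in(("top",95),("side",92)):
    print(n,[(t,np.round(r["extent"],0).tolist(),round(r["p"],2)) for t in("jar","start","amber_bottle","timer","tube_rack") for r in ctrl.cut_out(cs[n],t)[:1]])
    h=cv2.cvtColor(cs[n]["frame"],cv2.COLOR_BGR2HSV).astype(int);g=((h[...,0]<8)|(h[...,0]>172))&(h[...,1]>130)&(h[...,2]>60)
    q=proj(cs[n],[[494,-432,87]])[0];ys,xs=np.nonzero(g);k=np.hypot(xs-q[0],ys-q[1])<20;print(k.sum(),onz(cs[n],[[xs[k].mean(),ys[k].mean()]],z-8)[0])
E
```

```text
top 871 [[-40.5, -167.3], [41.2, -58.9]]
side 664 [[-60.1, -168.8], [44.0, -66.0]]
tcp [ 499.  -219.1  161.8] station [ -91.5 -190.6] F [1.  0.7 0.6] q7 0.74 t 41.5
gate 30 63 2.002
gate 80 45 2.016
top [('jar', [365.0, 215.0, 17.0, 16.0], 0.83), ('amber_bottle', [168.0, 137.0, 23.0, 19.0], 0.71), ('timer', [298.0, 137.0, 23.0, 16.0], 0.65), ('tube_rack', [119.0, 215.0, 37.0, 23.0], 0.6)]
156 [ 496.38082205 -433.83059865   87.        ]
side [('jar', [336.0, 306.0, 21.0, 34.0], 0.63), ('start', [307.0, 220.0, 15.0, 13.0], 0.47), ('amber_bottle', [252.0, 136.0, 18.0, 36.0], 0.87), ('timer', [342.0, 209.0, 25.0, 29.0], 0.74), ('tube_rack', [165.0, 151.0, 33.0, 34.0], 0.81)]
277 [ 493.49968446 -435.24305756   84.        ]
```

The final check is good: the jar is upright on the mat, the rack is home, the gate reads 2.02, the bystanders have not moved, and the arm is clear.

```bash
python3 -c "
from station import ctrl
print(ctrl.job_done())"
```

```text
the job is handed in; nothing more can be done
None
```

The job is done and handed in at about 42 s of the 72 s: the jar is upright on the larger blue mat, the rack is home, the gate is shut, and the button was pressed fully and released; early rack pushes passed over it because the fingertips sit higher than the reported TCP.

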